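# Measure and lock the inside depth of the lot's tankard

### The arm

A 6-joint arm with a two-finger parallel gripper is mounted at the origin on the work surface. World frame = base frame: x ahead of the robot, y to its left, z up, the work surface at z = 0. Lengths are in m, angles in degrees, forces in N, time in s.
With the tool pointing down it reaches from about 0.375 to 0.9 m from the base axis. Payload 3.1 kg.
Tool frame: the origin (TCP) lies at the very end of the fingers, on their centre line; the grasp point (between the pads) lies 19 mm behind it; z points along the fingers, y is the line along which they close (so a half turn about z gives the same grasp; the last joint's range is limited). The gripper opens to 87 mm and grips with 3 to 60 N. Pads are 19 mm wide; open, the fingers measure 117 mm over their backs; the gripper's body (75 mm by 190 mm) begins 51 mm behind the grasp point.
Start: joints at [-77.607, 30.224, 82.088, -0, 67.689, -10.227], TCP at [0.24, -0.577, 0.223] pointing down, gripper open.
Joint ranges: [-176.69, 176.69], [-43.24, 126.21], [12.49, 139.97], [-82, 262], [0, 151.66], [-163.58, 163.58]. Speed limits (degrees/s): [159.86, 159.86, 180, 180, 180, 180].

### API

Orientations are given as a 3x3 rotation matrix whose columns are the frame's x, y, z axes.
In Python, from rig import bot, imaging gives the robot as it stands.
- The arm moves only by the tool drive_tool, never from a script. Its argument "deltas" is text: rows parted by semicolons, each of 5 numbers parted by spaces: the finger opening in mm, from 0 to 87, then the shift along the world's x, y, z in mm, then the turn about the world's z in rad. In form: jaw dx dy dz twist; .... A call has 1 to 12 rows; each row is the pose to reach, as a shift and turn from the pose commanded when the call began; what a row does not reach only later rows make up. A row lasts 1/10 s, in which the tool goes at most 50 mm and 8.59 degrees, less where a joint would pass 70% of its speed; a pose out of reach is approached as far as the arm can. A call with a gripper value outside its range is refused whole. The fingers move at their own pace and stop on an object; the grip force is fixed at half the most. Time passes only in rows, so rows that repeat a pose let the fingers close. It gives the time, the measured TCP pose, the force, the opening and the grip force at its end, in the units of the state.
- bot.read_state(): the state, without advancing time (a new reading comes with each control period).
- imaging.capture(name): name is "scene" or "top" or "wrist"; returns the picture (420x560x3 uint8, red, green, blue); there is no depth.
- imaging.camera_model(name): a dict with "fx", "fy", "cx", "cy" (pixels), "dist" ([k1, k2, p1, p2, k3] as OpenCV has them; the pictures are not rectified), "T" (4x4, takes a point from camera to world coordinates). Camera axes: x right, y down, z forward; pixel columns grow to the right and rows downward; lengths in m; the calibration is good to about 2 mm. A picture is of the moment at which its call begins: read the wrist's pose just before it. camera_model takes no time and is no camera call; for the wrist camera it gives the pose at the moment of the call.
- bot.hand_in(): hands the job in; it is judged then, once.
The state is a dict: "time_s": time; "joint_positions": joint angles; "qvel": joint speeds; "tau": joint torques, N m; "position": TCP position; "tcp_rot": TCP orientation; "force": force on the tool from outside, world axes, zero at the start; "moment": the same for the moment, N m; "opening": opening from 0.0 (shut) to 1.0 (fully open); "grasp_force": force on a finger pad.
Only numpy, scipy, OpenCV 4.12 (cv2) and the standard library are available. Lean on these libraries where they do the work, as an engineer would, in place of code of your own. Each camera call takes 0.05 s, during which the arm holds its last target. There are 200 camera calls.

### The job

Measure the inside depth of the tankard that stands on the yellow lot card: take the depth gauge from the tool caddy, set its steel bridge flat across that tankard's rim, and lower its rod gently until it touches the bottom near the middle. Then press the red lever fully down to lock the rod at that depth, and bring the gauge back to stand with its bridge across the caddy's larger bay, rod hanging inside, still locked at the reading. Do not shift or knock over the tankards or the other goods.

Things in the scene. Friction and masses are not known exactly. Their poses are not given: they have to be found in the camera images.
- gauge: The depth gauge's bridge: steel bar 146 (its x) x 30 (y) x 16 mm (z). Origin at the centre of its underside, z up. The rod slides through its middle, in a 21 mm bush 12 mm high on top. Flip-lever lock on the +x half. Whole gauge loose, about 0.46 kg. Starts standing across the caddy's larger bay, its x along the caddy's y, rod partly lowered, unlocked.
- probe_grip (a point): Centre of the black grip on top of the rod: block 26 (bridge x) x 18 (bridge y) x 24 mm high, to be pinched along the bridge's y. 156 mm above the rod's tip; above the bridge's underside by 156 mm less joint 'probe'. Lifted by it unlocked, the rod first rises to its upper stop, then the bridge comes too; lowered, once the bridge rests the rod slides on down through it.
- probe_tip (a point): Lower end of the 8 mm round steel rod, on its axis.
- probe (a joint): How far (m) the rod's tip stands below the bridge's underside: 0 = flush (upper stop), at most 0.112. Unlocked, the rod slides with about 1.4 N of friction: more than its own weight, so it stays where it is left, less than the bridge's weight of about 4 N, so an unlocked gauge lifted by the grip loses its reading. Locked, it holds about 10 N.
- lock (a joint): Red flip lever (rad): 0 = raised 0.9 rad above the bridge (open), 0.9 = pressed down level (locked). It turns about a pin along the bridge's y, 22 mm from the rod towards +x and 27 mm above the underside. A downward push of 5 to 12 N on its outer half closes it; it stays where it is left. Starts raised, 0 to 0.08.
- lever_tip (a point): Outer end of the red lever (55 mm from its pin, 12 mm wide, 5 mm thick). Raised fully it lies at about x 56, z 70 mm in the gauge's frame, locked at about x 77, z 27 (its upper face 7 mm above this).
- caddy: Open plywood tool caddy, fixed: 200 (x) x 116 (y) x 130 mm high, walls and floor 8 mm. Origin at the centre of its underside. A divider leaves the larger bay from x = -33 to 92 mm, 100 mm wide in y, 122 mm deep, empty; the smaller bay at -x holds tape and markers below the rim. Stands left or right of the tankards, x away from the robot within 0.4 rad.
- lot_card: Yellow lot card, 150 x 120 mm, flat on the table, 1 mm; origin at its centre. Exactly one of the three tankards stands on it (its middle within 12 mm); the other two stand on white cards.
- tankard_brass: Straight-sided open tankard of yellow brass: outer radius 46 mm, height 106 mm, wall 3 mm, flat floor 6 mm thick: 100 mm deep inside; level rim. Origin at the centre of its underside, z up; a loop handle stands out along its own +y to 88 mm from the axis, below the rim. Upright on a card, loose, about 0.55 kg.
- tankard_pewter: Straight-sided open tankard of grey pewter: outer radius 45 mm, height 96 mm, wall 3 mm, flat floor 6 mm thick: 90 mm deep inside; level rim. Origin at the centre of its underside, z up; a loop handle stands out along its own +y to 87 mm from the axis, below the rim. Upright on a card, loose, about 0.55 kg.
- tankard_copper: Straight-sided open tankard of reddish copper: outer radius 44 mm, height 86 mm, wall 3 mm, flat floor 6 mm thick: 80 mm deep inside; level rim. Origin at the centre of its underside, z up; a loop handle stands out along its own +y to 86 mm from the axis, below the rim. Upright on a card, loose, about 0.55 kg.
- candelabrum: Three-light candelabrum, steel and brass, loose: base radius 52 mm, 216 mm high, its arms reach 75 mm either way along its own x at 110 to 205 mm height. Origin at the centre of its underside.
- kettle: Copper kettle, loose: body radius 76 mm, lid knob at 130 mm, brass hoop handle up to 181 mm high; the spout points along its own -x and reaches 118 mm. Origin at the centre of its underside.
- shoe_last: Cobbler's cast-iron last, loose and heavy, 160 mm along its x, 56 mm wide, 122 mm high. Origin at the middle of its underside.
- dish: Small silver shell dish, loose, radius 53 mm, 27 mm high, a stub handle along its x to 71 mm. Origin at the centre of its underside.
- bell: Brass hand bell with a wooden handle, loose, radius 38 mm, 126 mm high. Origin at the centre of its underside.

How it is judged:
By the outcome, as a careful person would: the job done as asked, in the order asked, and still so for the second after the job is handed in, with the robot touching nothing.
It also fails if it takes over 64 s, if anything falls off the work surface, if the arm or the gripper's body presses on something with over 40 N, if the wrist force passes 120 N, or if a joint passes its speed limit or range.

## Working session

There is one attempt and no reset: what is moved stays moved. The work goes in short steps, Python scripts to look and compute and a tool call to move; the robot and the scene stay as the last step left them, time stands still between calls to the robot, and variables do not carry over. Pictures are saved under pics/ and viewed, at most 10 in all, crops included, and the job is handed in when it is done.

Besides the shell and the picture viewer there is one more tool, called after "Call:" by a JSON object that holds its "op" and its "data", one argument or row to a line. drive_tool: Moves the arm, as the interface text tells. Its arguments: {"type":"object","properties":{"deltas":{"type":"string"}},"required":["deltas"]}

```bash
mkdir -p pics
cat > h.py <<'E'
import numpy as np,cv2
from rig import bot,imaging
def cap(n,f=None):
    m=imaging.camera_model(n); im=imaging.capture(n)
    if f: cv2.imwrite('pics/'+f+'.png',im[:,:,::-1])
    return im,m
def K(m): return np.array([[m['fx'],0,m['cx']],[0,m['fy'],m['cy']],[0,0,1.]])
def ray(m,p,z):
    q=cv2.undistortPoints(np.array(p,float).reshape(-1,1,2),K(m),np.array(m['dist'])).reshape(-1,2)
    T=np.array(m['T']); d=np.c_[q,np.ones(len(q))]@T[:3,:3].T; o=T[:3,3]
    return o+d*((z-o[2])/d[:,2])[:,None]
def proj(m,P):
    T=np.linalg.inv(np.array(m['T'])); r=cv2.Rodrigues(T[:3,:3])[0]
    return cv2.projectPoints(np.array(P,float).reshape(-1,1,3),r,T[:3,3],K(m),np.array(m['dist']))[0].reshape(-1,2)
E
python3 - <<'E'
from h import *
s=bot.read_state();print(s['time_s'],s['position'],s['tcp_rot'],s['opening'])
for n in('top','scene'):
    im,m=cap(n,n+'1');print(n,np.round(m['T'],3).tolist(),m['fx'])
E
```

```text
0.0 [ 0.24025976 -0.57617849  0.22156045] [[ 9.23075667e-01  3.84618134e-01 -4.51642350e-04]
 [ 3.84618183e-01 -9.23073266e-01  2.14459899e-03]
 [ 4.07952682e-04 -2.15333700e-03 -9.99997598e-01]] 1.0014186245995842
top [[-0.004, -0.996, 0.095, 0.464], [-1.0, 0.005, 0.017, 0.014], [-0.018, -0.094, -0.995, 1.414], [0.0, 0.0, 0.0, 1.0]] 466.6172961663303
scene [[-0.829, 0.415, -0.374, 0.979], [0.559, 0.592, -0.581, 0.609], [-0.019, -0.691, -0.723, 0.923], [0.0, 0.0, 0.0, 1.0]] 382.0192715124613
```

View pics/top1.png

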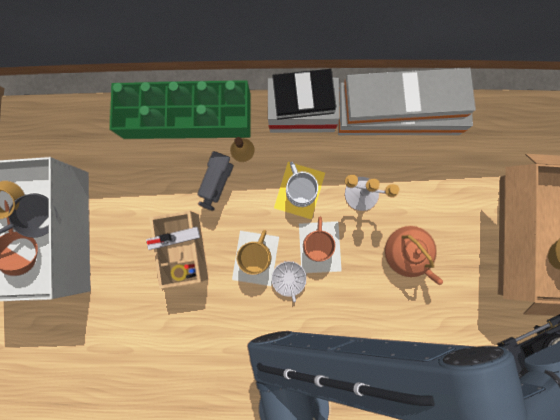

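View pics/scene1.png

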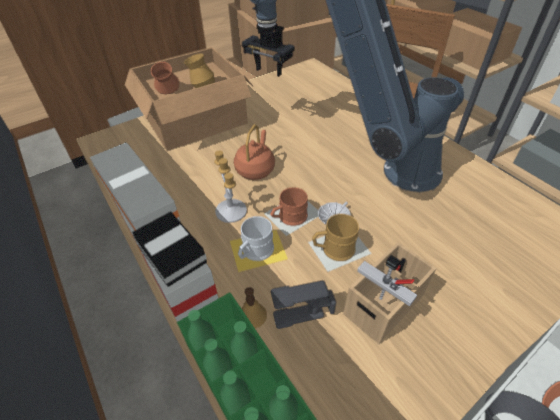

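The top view shows the pewter tankard on the yellow card at about (301,188) and the caddy at about (178,250). The gauge lies across it from (147,243) to (200,233), with its red lever on the left (+y). The scene view agrees: the grey tankard is on the yellow card.

Run:
```python
from h import *
m=imaging.camera_model('top')
print('bar ends',ray(m,[[148,243],[200,234]],.146))
print('grip',ray(m,[[166,238]],.23))
print('caddy corners',ray(m,[[153,217],[189,212],[205,281],[160,289]],.13))
print('pewter rim',ray(m,[[301,186]],.096),'copper',ray(m,[[319,245]],.086),'brass',ray(m,[[254,256]],.106))
im=cv2.imread('pics/top1.png');a=cv2.resize(im[190:300,130:230],None,fx=4,fy=4,interpolation=cv2.INTER_CUBIC)
b=cv2.resize(im[150:230,260:350],None,fx=4,fy=4,interpolation=cv2.INTER_CUBIC)
b=cv2.copyMakeBorder(b,0,a.shape[0]-b.shape[0],0,0,cv2.BORDER_CONSTANT)
cv2.imwrite('pics/crop1.png',np.hstack([a,b]))
```

```text
bar ends [[0.48754788 0.39716363 0.146     ]
 [0.51189195 0.25347099 0.146     ]]
grip [[0.49869257 0.3252011  0.23      ]]
caddy corners [[0.56019984 0.38932646 0.13      ]
 [0.57370463 0.28802933 0.13      ]
 [0.38356335 0.24144722 0.13      ]
 [0.36135238 0.36618603 0.13      ]]
pewter rim [[ 0.64931511 -0.02451922  0.096     ]] copper [[ 0.48163016 -0.07451704  0.086     ]] brass [[0.45143649 0.10856054 0.106     ]]
```

View pics/crop1.png

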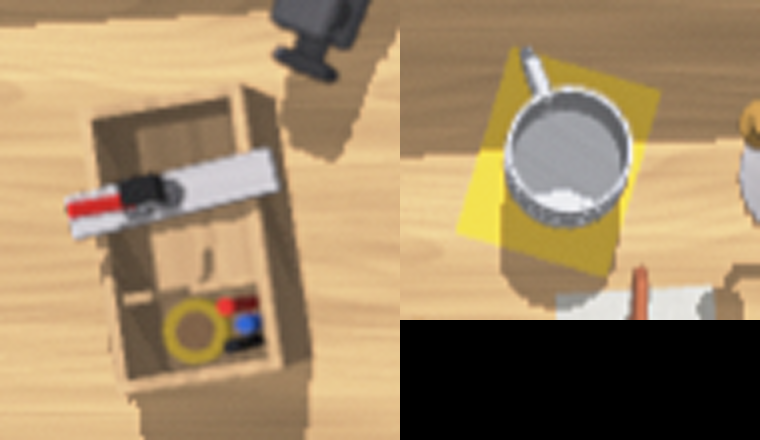

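The crop shows the bar from (148,244.5) to (198,233), with the black grip and rod near the middle. The pewter rim is centred at about (302,188), and the path at height is clear. Next I move up and over to the caddy.

Call:
{"op": "drive_tool", "data": {
  "deltas": "87 20 0 50 0; 87 60 0 100 0; 87 110 0 140 0; 87 160 0 180 0; 87 200 40 180 0.1; 87 200 80 180 0.2; 87 200 130 180 0.3; 87 200 180 180 0.4; 87 200 230 180 0.5; 87 200 280 180 0.6; 87 200 330 180 0.7; 87 200 380 180 0.8"
}}

```text
time_s: 1.3
position: [0.4398, -0.2103, 0.4021]
tcp_rot: [[0.364, 0.932, -0.001], [0.932, -0.364, 0.001], [0.001, -0.001, -1.0]]
force: [0.9, 0.5, 0.1]
opening: 0.998
grasp_force: 0.0
```

Call:
{"op": "drive_tool", "data": {
  "deltas": "87 0 50 0 0.1; 87 0 100 0 0.2; 87 0 150 0 0.3; 87 0 200 0 0.4; 87 0 250 0 0.5; 87 0 300 0 0.54; 87 0 350 0 0.54; 87 0 400 0 0.54; 87 0 450 0 0.54; 87 0 490 0 0.54; 87 0 490 0 0.54; 87 0 490 0 0.54"
}}

```text
time_s: 2.5
position: [0.4398, 0.2779, 0.4018]
tcp_rot: [[-0.166, 0.986, -0.001], [0.986, 0.166, -0.001], [-0.001, -0.002, -1.0]]
force: [0.4, -1.2, -0.3]
opening: 1.0
grasp_force: 0.0
```

Run:
```python
from h import *
s=bot.read_state();print(s['time_s'],s['position'],s['tcp_rot'],s['joint_positions'],s['force'])
im,m=cap('wrist','w1');print(np.round(m['T'],3).tolist(),m['fx'])
```

```text
2.5 [0.43978174 0.27785079 0.40181993] [[-0.1655737   0.98619634 -0.00145778]
 [ 0.98619687  0.16557186 -0.0013043 ]
 [-0.00104493 -0.00165361 -0.99999809]] [ 1.99889891e+01  1.23809310e+01  8.16337797e+01 -4.17741759e-02
  8.60893290e+01  1.04613567e+01] [ 0.36084368 -1.24842968 -0.30190806]
[[0.986, 0.157, 0.047, 0.426], [0.164, -0.942, -0.294, 0.358], [-0.002, 0.298, -0.955, 0.564], [0.0, 0.0, 0.0, 1.0]] 335.9055787372558
```

View pics/w1.png

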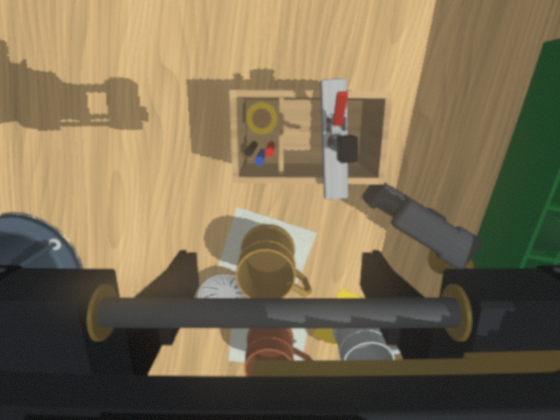

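The wrist view shows the bar from (334,80) to (336,198), the grip block at about (347,149), the lever at (341,106) and the caddy corners near (234,92), (385,97), (381,180) and (236,181).

Run:
```python
from h import *
im=cv2.imread('pics/w1.png');m=imaging.camera_model('wrist')
hsv=cv2.cvtColor(im,cv2.COLOR_BGR2HSV)
roi=np.zeros(im.shape[:2],np.uint8);roi[70:205,310:362]=1
steel=((hsv[...,1]<40)&(hsv[...,2]>120)&(roi>0)).astype(np.uint8)
blk=((hsv[...,2]<60)&(roi>0)).astype(np.uint8)
c=max(cv2.findContours(steel,0,2)[0],key=cv2.contourArea)
print('bar',cv2.boundingRect(c),cv2.boxPoints(cv2.minAreaRect(c)).round(1).tolist())
r=ray(m,cv2.boxPoints(cv2.minAreaRect(c)),.146);print(r.round(4).tolist(),r.mean(0))
for g in cv2.findContours(blk,0,2)[0]:
    if cv2.contourArea(g)>60:print('blk',cv2.boundingRect(g),cv2.contourArea(g))
for z in(.2,.22,.24,.26): print(z,ray(m,[[347,149]],z).round(4))
t=imaging.camera_model('top')
r=ray(t,[[147.9,244.5],[198.2,233]],.146);print('top bar',r,r.mean(0),np.degrees(np.arctan2(*(r[0]-r[1])[[1,0]])))
for z in(.2,.22,.24,.26): print(z,ray(t,[[165.5,237.5]],z).round(4))
print('caddy',ray(m,[[234,91],[386,97],[382,182],[235,182]],.13).round(4).tolist())
print('pew',ray(t,[[302,187.8]],.096))
a=cv2.resize(im[65:205,225:395],None,fx=4,fy=4,interpolation=cv2.INTER_CUBIC);cv2.imwrite('pics/crop2.png',a)
```

```text
bar (323, 146, 25, 53) [[322.79998779296875, 146.10000610351562], [346.5, 145.39999389648438], [348.0, 197.89999389648438], [324.20001220703125, 198.60000610351562]]
[[0.4865, 0.3215, 0.146], [0.5152, 0.3271, 0.146], [0.5317, 0.2622, 0.146], [0.5017, 0.2563, 0.146]] [0.50875824 0.29177694 0.146     ]
0.2 [[0.5051 0.3273 0.2   ]]
0.22 [[0.5008 0.3289 0.22  ]]
0.24 [[0.4965 0.3305 0.24  ]]
0.26 [[0.4922 0.3322 0.26  ]]
top bar [[0.48344228 0.39736217 0.146     ]
 [0.51463641 0.25845642 0.146     ]] [0.49903935 0.3279093  0.146     ] 102.65695610068938
0.2 [[0.5009 0.3344 0.2   ]]
0.22 [[0.5003 0.3292 0.22  ]]
0.24 [[0.4997 0.3239 0.24  ]]
0.26 [[0.4991 0.3186 0.26  ]]
caddy [[0.3685, 0.3679, 0.13], [0.5538, 0.3918, 0.13], [0.5754, 0.2872, 0.13], [0.384, 0.2554, 0.13]]
pew [[ 0.64412598 -0.02732257  0.096     ]]
```

View pics/crop2.png

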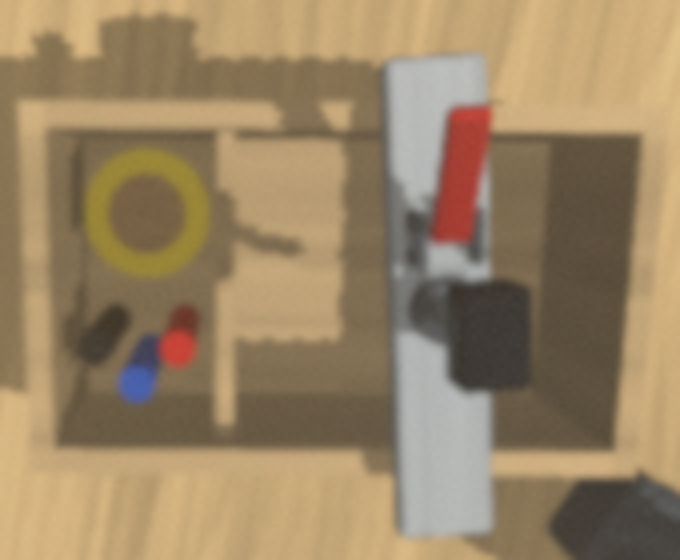

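The crop shows the bar top corners at pixels (321.5,80), (346.8,78.8), (348,197.5) and (325,198.8), and the grip top centred at about (347.5,148.7).

Run:
```python
from h import *
m=imaging.camera_model('wrist')
r=ray(m,[[322.3,80],[346.7,78.8],[348,197.5],[325,198.7]],.146);print(r.round(4).tolist(),r.mean(0))
d=(r[0]+r[1]-r[2]-r[3]);print(np.degrees(np.arctan2(d[1],d[0])),np.linalg.norm(d)/2)
for z in(.21,.22,.23): print(z,ray(m,[[347.5,148.7]],z).round(4))
```

```text
[[0.4708, 0.3964, 0.146], [0.4987, 0.4024, 0.146], [0.5316, 0.2627, 0.146], [0.5027, 0.2563, 0.146]] [0.50094326 0.32945229 0.146     ]
103.04730437672434 0.14359158468415992
0.21 [[0.5034 0.3285 0.21  ]]
0.22 [[0.5012 0.3293 0.22  ]]
0.23 [[0.4991 0.3301 0.23  ]]
```

Call:
{"op": "drive_tool", "data": {
  "deltas": "87 30 25 0 0.03; 87 61 51 0 0.06; 87 61 51 -50 0.06; 87 61 51 -100 0.06; 87 61 51 -140 0.06; 87 61 51 -170 0.06; 87 61 51 -190 0.06; 87 61 51 -200 0.06; 87 61 51 -208 0.06; 87 61 51 -208 0.06"
}}

```text
time_s: 3.55
position: [0.5017, 0.3275, 0.1944]
tcp_rot: [[-0.221, 0.975, -0.0], [0.975, 0.221, -0.0], [-0.0, -0.001, -1.0]]
force: [0.5, 0.1, 0.1]
opening: 1.003
grasp_force: 0.0
```

Run:
```python
from h import *
s=bot.read_state();print(s['time_s'],s['position'])
im,m=cap('wrist');
s2,ms=cap('scene'); p=proj(ms,[s['position']])[0].astype(int);print(p)
x=cv2.resize(s2[p[1]-45:p[1]+55,p[0]-50:p[0]+50],(420,420),interpolation=cv2.INTER_CUBIC)
cv2.imwrite('pics/g1.png',cv2.resize(np.hstack([im,x]),(800,343))[:,:,::-1])
```

```text
3.55 [0.50167161 0.3275411  0.19437555]
[388 267]
```

View pics/g1.png

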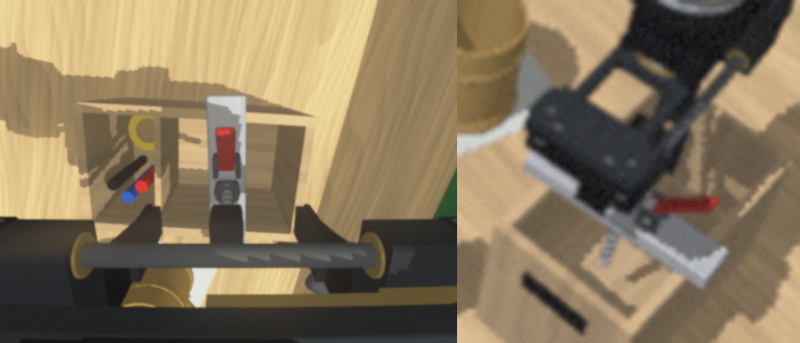

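The wrist picture shows the grip block centred between the fingers (column 227), with the lever clear. I close the jaws.

Call:
{"op": "drive_tool", "data": {
  "deltas": "40 0 0 0 0; 10 0 0 0 0; 5 0 0 0 0; 5 0 0 0 0; 5 0 0 0 0; 5 0 0 0 0; 5 0 0 0 0; 5 0 0 0 0"
}}

```text
time_s: 4.45
position: [0.5014, 0.3284, 0.1945]
tcp_rot: [[-0.222, 0.975, -0.0], [0.975, 0.222, -0.0], [-0.0, -0.0, -1.0]]
force: [1.8, 1.0, -0.3]
opening: 0.357
grasp_force: 0.0
```

Call:
{"op": "drive_tool", "data": {
  "deltas": "5 0 0 0 0; 5 0 0 0 0; 5 0 0 0 0; 5 0 0 0 0; 5 0 0 0 0; 5 0 0 0 0; 5 0 0 0 0"
}}

```text
time_s: 5.15
position: [0.5012, 0.3284, 0.1945]
tcp_rot: [[-0.222, 0.975, -0.0], [0.975, 0.222, -0.0], [-0.0, -0.0, -1.0]]
force: [-1.0, -0.2, 0.4]
opening: 0.201
grasp_force: 30.0
```

Call:
{"op": "drive_tool", "data": {
  "deltas": "5 0 0 15 0; 5 0 0 30 0; 5 0 0 45 0; 5 0 0 55 0; 5 0 0 63 0; 5 0 0 71 0; 5 0 0 79 0; 5 0 0 87 0; 5 0 0 95 0; 5 0 0 105 0; 5 0 0 115 0; 5 0 0 115 0"
}}

```text
time_s: 6.35
position: [0.5026, 0.329, 0.3117]
tcp_rot: [[-0.222, 0.975, 0.004], [0.975, 0.222, 0.002], [0.001, 0.004, -1.0]]
force: [0.4, 0.6, -4.2]
opening: 0.199
grasp_force: 30.0
```

Call:
{"op": "drive_tool", "data": {
  "deltas": "5 0 0 25 0; 5 0 0 50 0; 5 0 0 75 0; 5 0 0 75 0; 5 0 0 75 0"
}}

```text
time_s: 6.85
position: [0.5011, 0.3283, 0.3841]
tcp_rot: [[-0.222, 0.975, -0.0], [0.975, 0.222, -0.0], [-0.0, -0.0, -1.0]]
force: [0.5, -0.6, -4.7]
opening: 0.203
grasp_force: 30.0
```

Run:
```python
from h import *
s=bot.read_state();print(s['time_s'],s['position'])
im,m=cap('wrist');
s2,ms=cap('scene'); p=proj(ms,[s['position']])[0].astype(int);print(p)
x=cv2.resize(s2[p[1]-45:p[1]+75,p[0]-60:p[0]+60],(420,420),interpolation=cv2.INTER_CUBIC)
cv2.imwrite('pics/g2.png',cv2.resize(np.hstack([im,x]),(800,343))[:,:,::-1])
```

```text
6.85 [0.50113423 0.32828532 0.38407661]
[408 210]
```

View pics/g2.png

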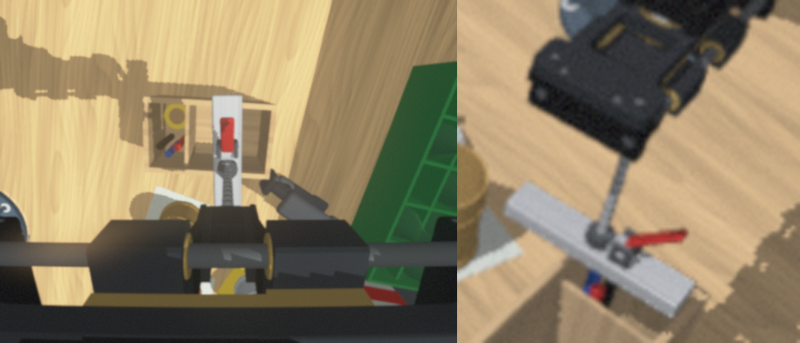

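The picture shows the gauge hanging level from the grip, with the bar aligned and the rod at its upper stop. I carry it over the pewter tankard.

Call:
{"op": "drive_tool", "data": {
  "deltas": "5 8 -20 0 0; 5 20 -50 0 0; 5 36 -90 0 0; 5 52 -130 0 0; 5 68 -170 0 0; 5 84 -210 0 0; 5 100 -250 0 0; 5 116 -290 0 0; 5 130 -322 0 0; 5 138 -344 0 0; 5 143 -356 0 0; 5 143 -356 0 0"
}}

```text
time_s: 8.15
position: [0.6445, -0.0293, 0.3825]
tcp_rot: [[-0.22, 0.976, -0.003], [0.976, 0.22, -0.0], [0.0, -0.003, -1.0]]
force: [-0.3, 0.1, -4.2]
opening: 0.201
grasp_force: 30.0
```

Run:
```python
from h import *
s=bot.read_state();print(s['time_s'],s['position'],s['tcp_rot'][:2,:2].tolist(),s['joint_positions'])
C=np.array([.644,-.0275,.096]);a=np.linspace(0,2*np.pi,60)
ring=C+np.c_[.045*np.cos(a),.045*np.sin(a),0*a]
ims=[]
for n,(x0,y0) in(('scene',(190,150)),('wrist',(200,90))):
    im,m=cap(n);im=im.copy()
    cv2.imwrite('pics/raw_%s.png'%n,im[:,:,::-1])
    for p in proj(m,ring[::3]):cv2.circle(im,tuple(np.round(p).astype(int)),0,(255,0,0),-1)
    if n=='scene':im=cv2.resize(im[170:290,190:310],(400,400),interpolation=cv2.INTER_NEAREST)
    else: im=cv2.resize(im[:240,150:390],(400,400))
    ims.append(im)
cv2.imwrite('pics/t1.png',np.hstack(ims)[:,:,::-1])
```

```text
8.15 [ 0.64447571 -0.02926427  0.38254844] [[-0.21981534741357858, 0.975537657459601], [0.9755413825405449, 0.21981581751646817]] [-1.24874221e+01  2.47796146e+01  6.60929198e+01 -4.12752596e-02
  8.92789519e+01 -2.51850739e+01]
```

View pics/t1.png

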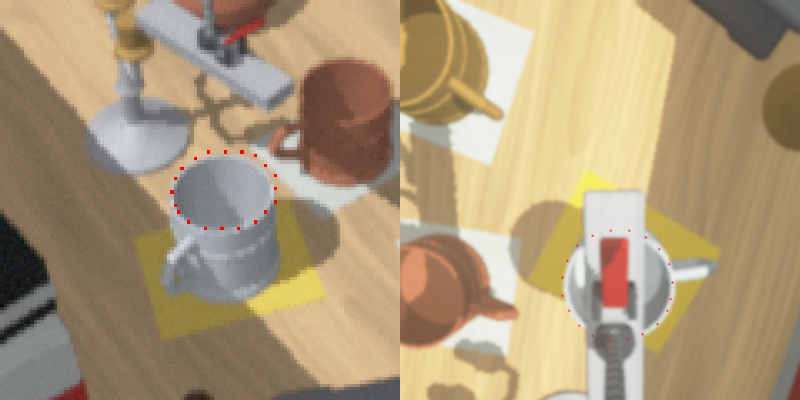

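The predicted rim circle falls on the real rim in both views: at (224,191) in the scene crop and (618,287) in the wrist crop. The bridge is centred over it, so I lower it.

Call:
{"op": "drive_tool", "data": {
  "deltas": "5 0 1 -30 0; 5 0 1 -70 0; 5 0 1 -105 0; 5 0 1 -125 0; 5 0 1 -135 0; 5 0 1 -138 0; 5 0 1 -138 0; 5 0 1 -138 0"
}}

```text
time_s: 9.05
position: [0.6455, -0.0264, 0.2484]
tcp_rot: [[-0.223, 0.975, 0.003], [0.975, 0.223, -0.001], [-0.001, 0.003, -1.0]]
force: [0.4, -0.7, -5.7]
opening: 0.201
grasp_force: 30.0
```

Call:
{"op": "drive_tool", "data": {
  "deltas": "5 0 0 -2 0; 5 0 0 -4 0; 5 0 0 -6 0; 5 0 0 -8 0; 5 0 0 -10 0; 5 0 0 -12 0; 5 0 0 -14 0; 5 0 0 -16 0; 5 0 0 -18 0; 5 0 0 -20 0; 5 0 0 -20 0"
}}

```text
time_s: 10.15
position: [0.6445, -0.0265, 0.227]
tcp_rot: [[-0.222, 0.975, 0.001], [0.975, 0.222, 0.0], [-0.0, 0.001, -1.0]]
force: [0.3, -0.1, -2.9]
opening: 0.202
grasp_force: 30.0
```

Call:
{"op": "drive_tool", "data": {
  "deltas": "5 0 0 -6 0; 5 0 0 -12 0; 5 0 0 -18 0; 5 0 0 -24 0; 5 0 0 -30 0; 5 0 0 -30 0; 5 0 0 -30 0"
}}

```text
time_s: 10.85
position: [0.6443, -0.0266, 0.1958]
tcp_rot: [[-0.222, 0.975, -0.001], [0.975, 0.222, 0.0], [0.0, -0.001, -1.0]]
force: [-0.2, -0.1, -2.4]
opening: 0.203
grasp_force: 30.0
```

Run:
```python
from h import *
s=bot.read_state();print(s['time_s'],s['position'],s['force'],s['moment'])
im,m=cap('wrist');
s2,ms=cap('scene')
x=cv2.resize(s2[165:285,190:310],(420,420),interpolation=cv2.INTER_CUBIC)
cv2.imwrite('pics/g3.png',cv2.resize(np.hstack([im,x]),(800,343))[:,:,::-1])
```

```text
10.85 [ 0.6442873  -0.02662148  0.19575857] [-0.1620032  -0.13767526 -2.39925519] [ 0.14547118 -0.14694007 -0.01105819]
```

View pics/g3.png

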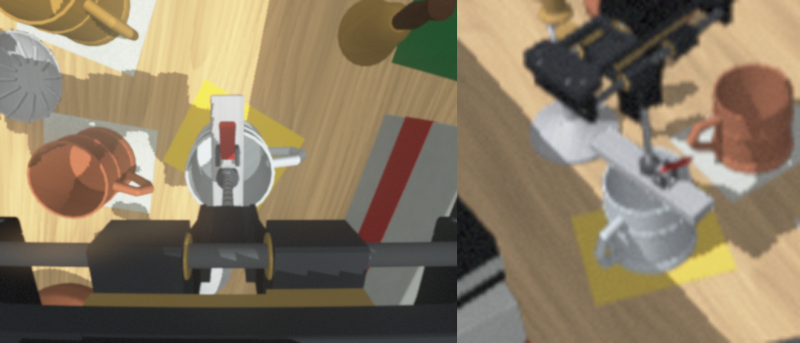

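The bridge rests across the pewter rim with the rod extending into it (wrist crop near (228,180)). I carry on lowering the rod, slower near the bottom.

Call:
{"op": "drive_tool", "data": {
  "deltas": "5 0 0 -7 0; 5 0 0 -14 0; 5 0 0 -21 0; 5 0 0 -28 0; 5 0 0 -34 0; 5 0 0 -38 0; 5 0 0 -41 0; 5 0 0 -41 0; 5 0 0 -41 0"
}}

```text
time_s: 11.85
position: [0.6443, -0.0267, 0.1551]
tcp_rot: [[-0.222, 0.975, -0.001], [0.975, 0.222, -0.0], [-0.0, -0.001, -1.0]]
force: [-0.5, 1.2, -1.5]
opening: 0.204
grasp_force: 30.0
```

Call:
{"op": "drive_tool", "data": {
  "deltas": "5 0 0 -1 0; 5 0 0 -2 0; 5 0 0 -3 0; 5 0 0 -4 0; 5 0 0 -5 0; 5 0 0 -5 0; 5 0 0 -5 0"
}}

```text
time_s: 12.55
position: [0.6444, -0.0266, 0.1504]
tcp_rot: [[-0.222, 0.975, -0.0], [0.975, 0.222, -0.0], [0.0, -0.0, -1.0]]
force: [-1.0, 1.6, 0.6]
opening: 0.203
grasp_force: 30.0
```

Call:
{"op": "drive_tool", "data": {
  "deltas": "5 0 0 -1 0; 5 0 0 -1 0; 5 0 0 -2 0; 5 0 0 -2 0; 5 0 0 -2 0"
}}

```text
time_s: 13.05
position: [0.6443, -0.0266, 0.1484]
tcp_rot: [[-0.222, 0.975, -0.0], [0.975, 0.222, 0.0], [0.0, -0.0, -1.0]]
force: [-1.5, 1.3, 0.3]
opening: 0.201
grasp_force: 30.0
```

Call:
{"op": "drive_tool", "data": {
  "deltas": "5 0 0 -1 0; 5 0 0 -1 0; 5 0 0 -2 0; 5 0 0 -2 0; 5 0 0 -2 0"
}}

```text
time_s: 13.55
position: [0.6444, -0.0266, 0.1464]
tcp_rot: [[-0.222, 0.975, -0.0], [0.975, 0.222, 0.0], [0.0, -0.0, -1.0]]
force: [-2.0, 1.5, 0.4]
opening: 0.204
grasp_force: 30.0
```

Call:
{"op": "drive_tool", "data": {
  "deltas": "5 0 0 -0.5 0; 5 0 0 -1 0; 5 0 0 -1 0; 5 0 0 -1 0"
}}

```text
time_s: 13.95
position: [0.6444, -0.0266, 0.1455]
tcp_rot: [[-0.222, 0.975, -0.0], [0.975, 0.222, -0.0], [0.0, -0.0, -1.0]]
force: [-1.6, 0.2, 1.5]
opening: 0.201
grasp_force: 30.0
```

Call:
{"op": "drive_tool", "data": {
  "deltas": "5 0 0 -0.5 0; 5 0 0 -1 0; 5 0 0 -1 0; 5 0 0 -1 0"
}}

```text
time_s: 14.35
position: [0.6444, -0.0266, 0.1445]
tcp_rot: [[-0.222, 0.975, -0.0], [0.975, 0.222, 0.0], [0.0, -0.0, -1.0]]
force: [-2.2, 1.4, 1.0]
opening: 0.203
grasp_force: 30.0
```

Call:
{"op": "drive_tool", "data": {
  "deltas": "5 0 0 -0.5 0; 5 0 0 -1 0; 5 0 0 -1 0; 5 0 0 -1 0"
}}

```text
time_s: 14.75
position: [0.6444, -0.0266, 0.1435]
tcp_rot: [[-0.222, 0.975, -0.0], [0.975, 0.222, 0.0], [0.0, -0.0, -1.0]]
force: [-1.6, 1.5, 0.9]
opening: 0.202
grasp_force: 30.0
```

Call:
{"op": "drive_tool", "data": {
  "deltas": "5 0 0 -0.5 0; 5 0 0 -1 0; 5 0 0 -1 0; 5 0 0 -1 0"
}}

```text
time_s: 15.15
position: [0.6444, -0.0266, 0.1424]
tcp_rot: [[-0.222, 0.975, -0.0], [0.975, 0.222, -0.0], [0.0, -0.0, -1.0]]
force: [-1.6, 0.7, 0.6]
opening: 0.201
grasp_force: 30.0
```

Call:
{"op": "drive_tool", "data": {
  "deltas": "5 0 0 -0.5 0; 5 0 0 -1 0; 5 0 0 -1 0; 5 0 0 -1 0"
}}

```text
time_s: 15.55
position: [0.6444, -0.0266, 0.1415]
tcp_rot: [[-0.222, 0.975, -0.0], [0.975, 0.222, 0.0], [0.0, -0.0, -1.0]]
force: [-3.0, 1.6, -0.0]
opening: 0.2
grasp_force: 30.0
```

Call:
{"op": "drive_tool", "data": {
  "deltas": "5 0 0 -0.5 0; 5 0 0 -1 0; 5 0 0 -1 0; 5 0 0 -1 0"
}}

```text
time_s: 15.95
position: [0.6444, -0.0266, 0.1405]
tcp_rot: [[-0.222, 0.975, -0.0], [0.975, 0.222, 0.0], [0.0, -0.0, -1.0]]
force: [-1.8, 1.4, 0.5]
opening: 0.207
grasp_force: 30.0
```

Call:
{"op": "drive_tool", "data": {
  "deltas": "5 0 0 -0.5 0; 5 0 0 -1 0; 5 0 0 -1 0; 5 0 0 -1 0"
}}

```text
time_s: 16.35
position: [0.6444, -0.0266, 0.1395]
tcp_rot: [[-0.222, 0.975, -0.0], [0.975, 0.222, 0.0], [0.0, -0.0, -1.0]]
force: [-2.1, 1.2, 0.4]
opening: 0.205
grasp_force: 30.0
```

Call:
{"op": "drive_tool", "data": {
  "deltas": "5 0 0 -0.5 0; 5 0 0 -1 0; 5 0 0 -1 0; 5 0 0 -1 0"
}}

```text
time_s: 16.75
position: [0.6444, -0.0266, 0.1385]
tcp_rot: [[-0.222, 0.975, -0.0], [0.975, 0.222, 0.0], [0.0, -0.0, -1.0]]
force: [-2.4, 1.2, -0.5]
opening: 0.203
grasp_force: 30.0
```

Call:
{"op": "drive_tool", "data": {
  "deltas": "5 0 0 -0.5 0; 5 0 0 -1 0; 5 0 0 -1 0; 5 0 0 -1 0"
}}

```text
time_s: 17.15
position: [0.6444, -0.0266, 0.1375]
tcp_rot: [[-0.222, 0.975, -0.0], [0.975, 0.222, -0.0], [-0.0, -0.0, -1.0]]
force: [-1.8, 1.6, 0.0]
opening: 0.199
grasp_force: 30.0
```

Call:
{"op": "drive_tool", "data": {
  "deltas": "5 0 0 -0.5 0; 5 0 0 -1 0; 5 0 0 -1 0; 5 0 0 -1 0"
}}

```text
time_s: 17.55
position: [0.6446, -0.0266, 0.1369]
tcp_rot: [[-0.222, 0.975, 0.001], [0.975, 0.222, -0.0], [-0.0, 0.001, -1.0]]
force: [-2.8, 1.7, 3.4]
opening: 0.206
grasp_force: 30.0
```

Contact: the TCP stalled at 0.137 and the force rose to about 3.4 N. I release the grip, rise and close the fingers to press the lever.

Call:
{"op": "drive_tool", "data": {
  "deltas": "50 0 0 0 0; 50 0 0 0 0; 50 0 0 0 0; 50 0 0 0 0; 50 0 0 0 0; 50 0 0 20 0; 50 0 0 40 0; 50 0 0 65 0; 30 -5 23 65 0; 10 -10 46 65 0; 0 -10 46 65 0; 0 -10 46 65 0"
}}

```text
time_s: 18.75
position: [0.6345, 0.0195, 0.2016]
tcp_rot: [[-0.223, 0.975, 0.0], [0.975, 0.223, -0.001], [-0.001, 0.0, -1.0]]
force: [-0.4, -0.5, -0.7]
opening: 0.295
grasp_force: 0.0
```

Call:
{"op": "drive_tool", "data": {
  "deltas": "0 0 0 0 0; 0 0 0 0 0; 0 0 0 0 0; 0 0 0 0 0; 0 0 0 0 0; 0 0 0 0 0"
}}

```text
time_s: 19.35
position: [0.6344, 0.0193, 0.2015]
tcp_rot: [[-0.222, 0.975, -0.0], [0.975, 0.222, -0.0], [-0.0, -0.0, -1.0]]
force: [-0.6, -0.2, 0.9]
opening: 0.009
grasp_force: 0.0
```

Run:
```python
from h import *
s=bot.read_state();print(s['time_s'],s['position'],s['force'],s['opening'])
im,m=cap('wrist');
s2,ms=cap('scene')
x=cv2.resize(s2[165:285,190:310],(420,420),interpolation=cv2.INTER_CUBIC)
cv2.imwrite('pics/g4.png',cv2.resize(np.hstack([im,x]),(800,343))[:,:,::-1])
```

```text
19.35 [0.63443144 0.01927286 0.20150217] [-0.64576142 -0.20088222  0.86125127] 0.00942178473319884
```

View pics/g4.png

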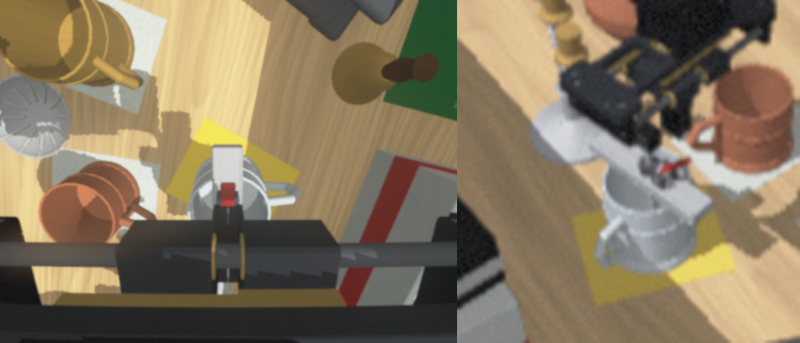

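The closed fingertips (column 228) are aligned over the red lever, and the gauge is undisturbed. I press down.

Call:
{"op": "drive_tool", "data": {
  "deltas": "0 0 0 -10 0; 0 0 0 -20 0; 0 0 0 -26 0; 0 0 0 -31 0; 0 0 0 -36 0; 0 0 0 -41 0; 0 0 0 -46 0; 0 0 0 -51 0; 0 0 0 -56 0; 0 0 0 -56 0"
}}

```text
time_s: 20.45
position: [0.6346, 0.0196, 0.1454]
tcp_rot: [[-0.222, 0.975, 0.0], [0.975, 0.222, 0.0], [0.0, 0.001, -1.0]]
force: [-0.2, 0.8, 0.9]
opening: 0.005
grasp_force: 0.3
```

Call:
{"op": "drive_tool", "data": {
  "deltas": "0 0 0 -3 0; 0 0 0 -6 0; 0 0 0 -9 0; 0 0 0 -11 0; 0 0 0 -11 0"
}}

```text
time_s: 20.95
position: [0.6345, 0.0199, 0.1345]
tcp_rot: [[-0.222, 0.975, 0.0], [0.975, 0.222, 0.001], [0.0, 0.001, -1.0]]
force: [0.4, 0.7, 1.7]
opening: 0.003
grasp_force: 0.6
```

Call:
{"op": "drive_tool", "data": {
  "deltas": "0 0 0 -1 0; 0 0 0 -2 0; 0 0 0 -2 0; 0 0 0 -2 0"
}}

```text
time_s: 21.35
position: [0.6344, 0.0192, 0.1322]
tcp_rot: [[-0.222, 0.975, -0.0], [0.975, 0.222, -0.0], [-0.0, -0.0, -1.0]]
force: [-0.2, 0.9, 1.5]
opening: 0.008
grasp_force: 0.7
```

Call:
{"op": "drive_tool", "data": {
  "deltas": "0 0 0 -0.5 0; 0 0 0 -1 0; 0 0 0 -1 0; 0 0 0 -1 0"
}}

```text
time_s: 21.75
position: [0.6345, 0.0193, 0.1317]
tcp_rot: [[-0.222, 0.975, 0.0], [0.975, 0.222, -0.0], [-0.0, 0.0, -1.0]]
force: [-0.1, 0.9, 5.0]
opening: 0.007
grasp_force: 1.9
```

Run:
```python
from h import *
R=np.array([[-.222,-.975,0],[.975,-.222,0],[0,0,1.]]);O=np.array([.6446,-.0266,.097])
for n in('scene','wrist','top'):
    im,m=cap(n)
    h=cv2.cvtColor(im,cv2.COLOR_RGB2HSV);red=(((h[...,0]<5)|(h[...,0]>174))&(h[...,1]>150)&(h[...,2]>90))
    f=lambda p:proj(m,(O+np.array(p)@R.T))[0]
    up=f([.056,0,.070]);dn=f([.077,0,.030]);pin=f([.022,0,.027])
    c=((up+dn)/2).astype(int);w=40 if n!='wrist' else 90
    ys,xs=np.nonzero(red[max(0,c[1]-w):c[1]+w,max(0,c[0]-w):c[0]+w]);ys+=max(0,c[1]-w);xs+=max(0,c[0]-w)
    print(n,'tip open',up.round(),'tip locked',dn.round(),'pin',pin.round(),'red',len(xs),(xs.min(),xs.max(),ys.min(),ys.max()) if len(xs) else '')
```

```text
scene tip open [270. 220.] tip locked [276. 233.] pin [262. 224.] red 17 (np.int64(270), np.int64(276), np.int64(229), np.int64(233))
wrist tip open [279. 285.] tip locked [279. 211.] pin [279. 300.] red 552 (np.int64(268), np.int64(288), np.int64(219), np.int64(293))
top tip open [282. 189.] tip locked [275. 192.] pin [294. 188.] red 0
```

The red now ends at the predicted locked tip in the scene view, (276,233). I press about 1 mm more to be sure.

Call:
{"op": "drive_tool", "data": {
  "deltas": "0 0 0 -0.4 0; 0 0 0 -0.7 0; 0 0 0 -0.7 0; 0 0 0 -0.7 0"
}}

```text
time_s: 22.3
position: [0.6343, 0.0195, 0.1305]
tcp_rot: [[-0.222, 0.975, -0.0], [0.975, 0.222, 0.0], [0.0, -0.0, -1.0]]
force: [-0.1, 0.8, 1.6]
opening: 0.002
grasp_force: 0.7
```

Call:
{"op": "drive_tool", "data": {
  "deltas": "0 0 0 -0.3 0; 0 0 0 -0.6 0; 0 0 0 -0.6 0; 0 0 0 -0.6 0"
}}

```text
time_s: 22.7
position: [0.6344, 0.0195, 0.1304]
tcp_rot: [[-0.222, 0.975, -0.0], [0.975, 0.222, 0.0], [0.0, -0.0, -1.0]]
force: [-0.2, 0.7, 3.9]
opening: 0.007
grasp_force: 2.0
```

Call:
{"op": "drive_tool", "data": {
  "deltas": "0 0 0 -0.3 0; 0 0 0 -0.6 0; 0 0 0 -0.6 0; 0 0 0 -0.6 0"
}}

```text
time_s: 23.1
position: [0.6344, 0.0195, 0.1303]
tcp_rot: [[-0.222, 0.975, 0.0], [0.975, 0.222, -0.0], [-0.0, 0.0, -1.0]]
force: [-1.7, 1.1, 6.6]
opening: 0.002
grasp_force: 3.3
```

Call:
{"op": "drive_tool", "data": {
  "deltas": "0 0 0 -0.3 0; 0 0 0 -0.6 0; 0 0 0 -0.6 0; 0 0 0 -0.6 0"
}}

```text
time_s: 23.5
position: [0.6345, 0.0195, 0.1303]
tcp_rot: [[-0.222, 0.975, 0.0], [0.975, 0.222, -0.0], [-0.0, 0.0, -1.0]]
force: [-1.9, 0.6, 9.9]
opening: 0.002
grasp_force: 4.6
```

Call:
{"op": "drive_tool", "data": {
  "deltas": "0 0 0 -0.2 0; 0 0 0 -0.5 0; 0 0 0 -0.5 0; 0 0 0 -0.5 0"
}}

```text
time_s: 23.9
position: [0.6345, 0.0195, 0.1302]
tcp_rot: [[-0.222, 0.975, 0.001], [0.975, 0.222, -0.0], [-0.0, 0.001, -1.0]]
force: [-3.5, 2.4, 11.3]
opening: 0.007
grasp_force: 5.6
```

The lever is at its hard stop (11 N with no further travel), so it is locked. I go back to the grip.

Call:
{"op": "drive_tool", "data": {
  "deltas": "0 0 0 10 0; 0 0 0 35 0; 0 0 0 72 0; 30 5 -23 72 0; 60 10 -46 72 0; 60 10 -46 72 0; 60 10 -46 72 0; 60 10 -46 72 0; 60 10 -46 72 0; 60 10 -46 72 0; 60 10 -46 72 0"
}}

```text
time_s: 25.0
position: [0.6443, -0.026, 0.2005]
tcp_rot: [[-0.223, 0.975, -0.0], [0.975, 0.223, 0.0], [0.0, -0.0, -1.0]]
force: [0.4, -0.3, -0.2]
opening: 0.634
grasp_force: 0.0
```

Run:
```python
from h import *
s=bot.read_state();print(s['time_s'],s['position'],s['opening'])
im,m=cap('wrist')
h=cv2.cvtColor(im,cv2.COLOR_RGB2HSV);red=(((h[...,0]<5)|(h[...,0]>174))&(h[...,1]>150)&(h[...,2]>90))
R=np.array([[-.222,-.975,0],[.975,-.222,0],[0,0,1.]]);O=np.array([.6446,-.0266,.097])
f=lambda p:proj(m,(O+np.array(p)@R.T))[0].round(1)
ys,xs=np.nonzero(red[100:300,230:330]);print('red',xs.min()+230,xs.max()+230,ys.min()+100,ys.max()+100)
print('exp locked tip',f([.077,0,.032]),'open',f([.056,0,.07]),'bar end corners',f([.073,.015,.016]),f([.073,-.015,.016]))
st=((h[...,1]<45)&(h[...,2]>110))[120:260]
for r in (10,20,30): x=np.nonzero(st[r,230:330])[0]+230;print(120+r,x.min() if len(x) else '',x.max() if len(x) else '')
```

```text
25.0 [ 0.64428382 -0.02598595  0.20045217] 0.6339198837656944
red 272 287 114 185
exp locked tip [279.8 115.6] open [279.9 154.4] bar end corners [258.9 120.9] [300.6 120.9]
130 261 298
140 260 298
150 259 303
```

The lever tip is at row 114, against 115.6 expected for locked, and the gauge has not shifted. I descend and grip.

Call:
{"op": "drive_tool", "data": {
  "deltas": "60 0 0 -20 0; 60 0 0 -40 0; 60 0 0 -52 0; 60 0 0 -57 0; 40 0 0 -57 0; 20 0 0 -57 0; 5 0 0 -57 0; 5 0 0 -57 0; 5 0 0 -57 0; 5 0 0 -57 0; 5 0 0 -57 0; 5 0 0 -57 0"
}}

```text
time_s: 26.25
position: [0.6444, -0.0266, 0.1438]
tcp_rot: [[-0.222, 0.975, 0.0], [0.975, 0.222, -0.0], [-0.0, 0.0, -1.0]]
force: [-1.1, 0.1, 0.8]
opening: 0.204
grasp_force: 30.0
```

Call:
{"op": "drive_tool", "data": {
  "deltas": "5 0 0 0 0; 5 0 0 0 0; 5 0 0 0 0; 5 0 0 0 0"
}}

```text
time_s: 26.65
position: [0.6444, -0.0266, 0.1437]
tcp_rot: [[-0.222, 0.975, 0.0], [0.975, 0.222, -0.0], [-0.0, 0.0, -1.0]]
force: [-1.0, -0.0, 2.9]
opening: 0.203
grasp_force: 30.0
```

Call:
{"op": "drive_tool", "data": {
  "deltas": "5 0 0 2 0; 5 0 0 6 0; 5 0 0 13 0; 5 0 0 23 0; 5 0 0 35 0; 5 0 0 49 0; 5 0 0 64 0; 5 0 0 79 0; 5 0 0 94 0; 5 0 0 106 0; 5 0 0 112 0; 5 0 0 114 0"
}}

```text
time_s: 27.85
position: [0.6448, -0.0266, 0.2588]
tcp_rot: [[-0.222, 0.975, 0.002], [0.975, 0.222, -0.0], [-0.001, 0.002, -1.0]]
force: [-0.1, 0.1, -4.6]
opening: 0.203
grasp_force: 30.0
```

Call:
{"op": "drive_tool", "data": {
  "deltas": "5 0 0 4 0; 5 0 0 12 0; 5 0 0 24 0; 5 0 0 38 0; 5 0 0 52 0; 5 0 0 64 0; 5 0 0 72 0; 5 0 0 76 0; 5 0 0 76 0"
}}

```text
time_s: 28.75
position: [0.6446, -0.0266, 0.3341]
tcp_rot: [[-0.222, 0.975, 0.001], [0.975, 0.222, -0.0], [-0.0, 0.001, -1.0]]
force: [0.4, 0.0, -5.0]
opening: 0.206
grasp_force: 30.0
```

Run:
```python
from h import *
s=bot.read_state();print(s['time_s'],s['position'],s['force'])
p=np.array(s['position'])
im,m=cap('wrist')
h=cv2.cvtColor(im,cv2.COLOR_RGB2HSV);red=(((h[...,0]<5)|(h[...,0]>174))&(h[...,1]>150)&(h[...,2]>90))
R=np.array([[-.222,-.975,0],[.975,-.222,0],[0,0,1.]]);O=p+[0,0,.097-.1437]
f=lambda q:proj(m,(O+np.array(q)@R.T))[0].round(1)
ys,xs=np.nonzero(red[60:300,230:330]);print('red',xs.min()+230,xs.max()+230,ys.min()+60,ys.max()+60)
print('exp locked tip',f([.077,0,.032]),'if bridge slid 10mm',f([.077,0,.022]))
t,mt=cap('top');h=cv2.cvtColor(t,cv2.COLOR_RGB2HSV)
cv2.imwrite('pics/top2.png',t[:,:,::-1])
a=cv2.imread('pics/top1.png');d=np.abs(a.astype(int)-t[:,:,::-1]).sum(2)[160:225,275:330]; print('diff px near pewter',(d>90).sum())
# caddy larger bay centre from the rim corners, gauge start pose
c=ray(mt,[[153,220],[190,212.5],[200.5,281],[161,287]],.13);print('caddy ctr',c.mean(0))
```

```text
28.75 [ 0.64457682 -0.02660877  0.33414103] [ 4.05321666e-01  2.01761089e-03 -4.96761010e+00]
red 269 289 113 205
exp locked tip [279.6 116.4] if bridge slid 10mm [279.5 116. ]
diff px near pewter 2979
caddy ctr [0.46862219 0.32292456 0.13      ]
```

The load is still about 5 N and the lever still looks locked. I carry the gauge back to where it started over the larger bay.

Call:
{"op": "drive_tool", "data": {
  "deltas": "5 -5 12 0 0; 5 -17 42 0 0; 5 -33 82 0 0; 5 -49 122 0 0; 5 -65 162 0 0; 5 -81 202 0 0; 5 -97 242 0 0; 5 -113 282 0 0; 5 -127 317 0 0; 5 -138 343 0 0; 5 -143 355 0 0; 5 -143 355 0 0"
}}

```text
time_s: 30.05
position: [0.4997, 0.3301, 0.3331]
tcp_rot: [[-0.225, 0.974, -0.001], [0.974, 0.225, -0.0], [0.0, -0.001, -1.0]]
force: [-0.2, -0.7, -4.5]
opening: 0.199
grasp_force: 30.0
```

Call:
{"op": "drive_tool", "data": {
  "deltas": "5 0 0 -5 0; 5 0 0 -18 0; 5 0 0 -36 0; 5 0 0 -56 0; 5 0 0 -76 0; 5 0 0 -96 0; 5 0 0 -114 0; 5 0 0 -128 0; 5 0 0 -137 0; 5 0 0 -142 0; 5 0 0 -145 0; 5 0 0 -145 0"
}}

```text
time_s: 31.25
position: [0.5017, 0.3282, 0.1885]
tcp_rot: [[-0.222, 0.975, 0.0], [0.975, 0.222, -0.0], [-0.0, 0.0, -1.0]]
force: [-0.4, 0.0, -3.8]
opening: 0.204
grasp_force: 30.0
```

Run:
```python
from h import *
s=bot.read_state();print(s['time_s'],s['position'],s['force'])
p=np.array(s['position'])
R=np.array([[-.222,-.975,0],[.975,-.222,0],[0,0,1.]])
im,m=cap('scene');cv2.imwrite('pics/sc2.png',im[:,:,::-1])
h=cv2.cvtColor(im,cv2.COLOR_RGB2HSV);red=(((h[...,0]<5)|(h[...,0]>174))&(h[...,1]>150)&(h[...,2]>90))
for dz in(0,-.02):
    f=lambda q:proj(m,(p+[0,0,.097-.1437+dz]+np.array(q)@R.T))[0].round(1)
    print(dz,'tip',f([.077,0,.03]),'corners',f([.073,.015,.016]),f([.073,-.015,.016]))
ys,xs=np.nonzero(red[220:340,360:440]);print('red',xs.min()+360,xs.max()+360,ys.min()+220,ys.max()+220)
i=np.argmax(xs);print(xs[i]+360,ys[i]+220,len(xs))
```

```text
31.25 [0.50167731 0.32819125 0.18850478] [-0.37345994  0.04474978 -3.81436731]
0 tip [417.  292.6] corners [417.2 290.5] [410.5 299.2]
-0.02 tip [414.8 297.2] corners [415.1 295.1] [408.4 303.7]
red 399 418 280 295
418 292 85
```

The lever tip at (418,292) matches the zero-slip prediction, so the reading is held. I lower the last 12 mm gently.

Call:
{"op": "drive_tool", "data": {
  "deltas": "5 0 0 -2 0; 5 0 0 -4 0; 5 0 0 -6 0; 5 0 0 -8 0; 5 0 0 -9 0; 5 0 0 -10 0; 5 0 0 -10 0; 5 0 0 -10 0"
}}

```text
time_s: 32.1
position: [0.5014, 0.3284, 0.1785]
tcp_rot: [[-0.222, 0.975, -0.0], [0.975, 0.222, -0.0], [-0.0, -0.0, -1.0]]
force: [0.2, 0.2, -4.4]
opening: 0.203
grasp_force: 30.0
```

Call:
{"op": "drive_tool", "data": {
  "deltas": "5 0 0 -0.5 0; 5 0 0 -1 0; 5 0 0 -1 0; 5 0 0 -1 0"
}}

```text
time_s: 32.5
position: [0.5015, 0.3284, 0.1778]
tcp_rot: [[-0.222, 0.975, 0.0], [0.975, 0.222, 0.0], [-0.0, 0.0, -1.0]]
force: [-0.3, 0.3, -1.7]
opening: 0.203
grasp_force: 30.0
```

Call:
{"op": "drive_tool", "data": {
  "deltas": "5 0 0 -0.3 0; 5 0 0 -0.6 0; 5 0 0 -0.6 0; 5 0 0 -0.6 0"
}}

```text
time_s: 32.9
position: [0.5016, 0.3284, 0.1777]
tcp_rot: [[-0.222, 0.975, 0.001], [0.975, 0.222, 0.0], [-0.0, 0.001, -1.0]]
force: [-2.3, -1.2, 5.0]
opening: 0.207
grasp_force: 30.0
```

Call:
{"op": "drive_tool", "data": {
  "deltas": "5 0 0 0.4 0; 5 0 0 0.5 0; 50 0 0 0.5 0; 50 0 0 0.5 0; 50 0 0 0.5 0; 50 0 0 0.5 0; 50 0 0 0.5 0; 50 0 0 0.5 0; 50 0 0 25 0; 50 0 0 60 0; 50 0 0 100 0; 50 0 0 130 0"
}}

```text
time_s: 34.1
position: [0.5019, 0.3287, 0.3094]
tcp_rot: [[-0.222, 0.975, 0.002], [0.975, 0.222, 0.001], [0.001, 0.003, -1.0]]
force: [0.2, -0.2, 0.3]
opening: 0.573
grasp_force: 0.0
```

Run:
```python
from h import *
s=bot.read_state();print(s['time_s'],s['position'],s['force'])
R=np.array([[-.222,-.975,0],[.975,-.222,0],[0,0,1.]]);O=np.array([.5014,.3284,.13])
for n in('scene','wrist'):
    im,m=cap(n)
    h=cv2.cvtColor(im,cv2.COLOR_RGB2HSV);red=(((h[...,0]<5)|(h[...,0]>174))&(h[...,1]>150)&(h[...,2]>90))
    f=lambda q:proj(m,(O+np.array(q)@R.T))[0]
    tip=f([.077,0,.032]);print(n,'locked',tip.round(),'open',f([.056,0,.07]).round(),'grip top',f([0,0,.156-.09+.012]).round())
    c=tip.astype(int);y0,x0=c[1]-45,c[0]-45
    r=red[y0:c[1]+60,x0:c[0]+45];ys,xs=np.nonzero(r);print('red',xs.min()+x0,xs.max()+x0,ys.min()+y0,ys.max()+y0)
    if n=='wrist':
        st=(h[...,1]<45)&(h[...,2]>110)
        g=f([.073,0,.016]).round().astype(int);print('bar end exp',g,'steel rows',[int(v) for v in np.nonzero(st[:260,g[0]-12])[0][[0,-1]]])
        b=(h[...,2]<55)[100:225,240:320];k=[cv2.boundingRect(q) for q in cv2.findContours(b.astype(np.uint8),0,2)[0] if cv2.contourArea(q)>60];print('dark(+240,+100)',k)
    else:
        a=cv2.imread('pics/scene1.png')[:,:,::-1];hd=lambda i:np.array(np.nonzero((cv2.cvtColor(np.ascontiguousarray(i[170:310,180:300]),cv2.COLOR_RGB2HSV)[...,1]>190))).mean(1)
        d=np.abs(a.astype(int)-im).sum(2)[215:275,225:290];print('tankard diff px',(d>60).sum(),d.size, 'all goods diff',(np.abs(a.astype(int)-im).sum(2)[140:330,180:340]>60).sum())
```

```text
34.1 [0.50193892 0.32870227 0.30941547] [ 0.23628144 -0.19707978  0.31419141]
scene locked [416. 295.] open [412. 280.] grip top [390. 264.]
red 396 417 264 297
tankard diff px 0 3900 all goods diff 0
wrist locked [274. 114.] open [274. 142.] grip top [274. 211.]
red 268 279 113 166
bar end exp [274 118] steel rows [116, 255]
dark(+240,+100) []
```

The goods are pixel-identical to the start, the gauge is where expected, and the lever is down.

```bash
python3 -c "
from rig import bot
print(bot.hand_in())"
```

```text
the job is handed in; nothing more can be done
None
```

I measured the pewter tankard on the yellow card, locked the rod at that depth, stood the gauge back across the caddy's larger bay and handed the job in at about 34 s; no score came back, the lever still looked down, and the view of the tankards and the goods near them was unchanged from the start.

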